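# Pack the bench-block box and close it

## Task

Pack the grey box at the jeweller's bench, in this order: lay the rubber block flat in the wide compartment, set the steel bench block squarely centred on top of the rubber, stand the wooden doming block in the narrow compartment, and last lay the lid squarely on the box so that it rests flat on the rim all round with nothing standing proud beneath it. Set every piece down gently rather than dropping it, finish with everything released and at rest, and leave the file, lighter and jar where they lie.

Things in the scene. Friction and masses are not known exactly. Their poses are not given: they have to be found in the camera images.
- box: Grey open box fixed to the bench, 138 (x) x 168 (y) x 52 high, any yaw; floor 6 thick, outer walls 8. A divider along its x axis, 6 thick and rim-high, leaves two compartments 122 long (x) and 46 deep: the wide one 84 across, centred at own (x, y) = (0, -34), the narrow one 62 across, centred at own (0, +45). Origin: centre of the underside, z up.
- rubber_block: Black square rubber block 64 x 64 x 24 high, 0.12 kg, the broadest block; lies flat. Origin: centre of the underside, x and y along its sides.
- steel_block: Bare steel bench block, a flat square 52 x 52 x 18 high, 0.4 kg; lies flat. Origin: centre of the underside, x and y along its sides.
- doming_block: Light wooden doming block, a 42 mm cube with dark round hollows on its top and sides, 0.07 kg. Origin: centre of the underside, x and y along its sides.
- lid: Loose flat plywood lid 148 (x) x 178 (y) x 8, 0.2 kg, lying on the bench at any yaw. At its centre a dark wooden bar handle, 18 wide (x), 90 long (y), from 8 to 32 above the underside. Origin: centre of the underside. Its y axis goes along the box's y axis, either way round; it then overhangs the box by 5 all round.
- file: Bystander: flat hand file, wooden handle and dark blade, 216 long, lying beyond the blocks. Leave it alone.
- lighter: Bystander: blue pocket lighter 78 x 24 x 12, lying flat. Leave it alone.
- jar: Bystander: small glass jar with a lid, 56 in diameter, 60 high. Leave it alone.

How it is judged:
By the outcome, as a careful person would: the job done as asked, in the order asked, and still so for the second after the job is handed in, with the robot touching nothing.
It also fails if it takes over 120 s, if anything falls off the work surface, if the arm or the gripper's body presses on something with over 40 N, if the wrist force passes 120 N, or if a joint passes its speed limit or range.

## Robot

A 6-joint arm with a two-finger parallel gripper is mounted at the origin on the work surface. World frame = base frame: x ahead of the robot, y to its left, z up, the work surface at z = 0. Lengths are in mm, angles in rad, forces in N, time in s.
With the tool pointing down it reaches from about 425 to 950 mm from the base axis. Payload 14.7 kg.
Tool frame: the origin (TCP) lies midway between the tips of the shut fingers; the grasp point (between the pads) lies 19 mm behind it; z points along the fingers, y is the line along which they close (so a half turn about z gives the same grasp; the last joint's range is limited). The gripper opens to 85 mm and grips with 20 to 120 N. Pads are 22 mm wide; open, the fingers measure 114 mm over their backs; the gripper's body (76 mm by 85 mm) begins 54 mm behind the grasp point. The pads swing forward as they close: fully open they stand 13 mm farther back than shut.
Start: joints at [-1.299, 0.48, 1.596, -0, 1.065, -0.047], TCP at [203.744, -617.236, 231.297] pointing down, gripper open.
Joint ranges: [-2.75, 2.75], [-0.82, 2.05], [0.23, 2.67], [-1.56, 4.7], [0.09, 2.69], [-2.92, 2.92]. Speed limits (rad/s): [1.89, 1.89, 2.39, 3.01, 3.01, 3.01].

## Interface

Orientations are given as a 3x3 rotation matrix whose columns are the frame's x, y, z axes.
In Python, from workcell import env gives the robot as it stands. Calls block until the motion is done:
- env.goto(position, orientation): joint-space move of the TCP to a pose.
- env.move_straight(position, feed=150, ori=None, force_limit=None): straight line of the TCP; ori=None keeps the orientation; feed is the mean speed in mm/s. With force_limit (N) it stops when the force on the tool has changed by that much, and returns True; else False.
- env.set_joints(angles): joint-space move.
- env.grip(opening, effort=None): opening from 0.0 (shut) to 1.0 (fully open); effort is the grip in N (None keeps the last); returns when the fingers have stopped.
- env.wait(seconds).
- env.solve_ik(position, orientation): joint angles nearest the present ones, or None.
- env.snapshot(name): name is "scene" or "top" or "wrist"; returns (picture, depth): 480x640x3 uint8, blue, green, red; 480x640 float32, mm along the optical axis (not along the pixel's ray), 0 where there is no reading.
- env.get_calibration(name): a dict with "fx", "fy", "cx", "cy" (pixels), "rvec" (rotation vector, rad) and "tvec" (3), from world to camera coordinates, as OpenCV has them. Camera axes: x right, y down, z forward; pixel columns grow to the right and rows downward; lengths in mm; the calibration is good to about 2 mm. A picture is of the moment at which its call begins: read the wrist's pose just before it. get_calibration takes no time and is no camera call; for the wrist camera it gives the pose at the moment of the call.
A pose or a line that the arm cannot do raises env.IKError and nothing moves.
- env.close_job(): hands the job in; it is judged then, once.
Readings, each from a call of its own:
- env.read_t(): time.
- env.read_joint_pos(): joint angles.
- env.read_joint_velocities(): joint speeds.
- env.read_joint_torque(): joint torques, N m.
- env.read_tcp_pos(): TCP position.
- env.read_tcp_rot(): TCP orientation.
- env.read_ft_force(): force on the tool from outside, world axes, zero at the start.
- env.read_moment(): the same for the moment, N m.
- env.read_width(): opening from 0.0 (shut) to 1.0 (fully open).
- env.read_gripper_force(): force on a finger pad.
Only numpy, scipy, OpenCV 4.12 (cv2) and the standard library are available. Lean on these libraries where they do the work, as an engineer would, in place of code of your own. Each camera call takes 0.05 s, during which the arm holds its last target. There are 200 camera calls.

## Working session

There is one attempt and no reset: what is moved stays moved. The work goes in short steps, each a Python script; the robot and the scene stay as the last script left them, time stands still between calls to the robot, and variables do not carry over. Pictures are saved under pics/ and viewed, at most 14 in all, crops included, and the job is handed in when it is done.

```bash
ls; mkdir -p pics
cat > h.py <<'E'
import numpy as np, cv2
from workcell import env
def cal(n):
    c=env.get_calibration(n); R=cv2.Rodrigues(np.array(c["rvec"],float))[0]
    return dict(fx=c["fx"],fy=c["fy"],cx=c["cx"],cy=c["cy"],R=R,t=np.array(c["tvec"],float).ravel())
def snap(n,f=None):
    c=cal(n); im,d=env.snapshot(n)
    if f: cv2.imwrite(f"pics/{f}.png",im); np.savez(f"pics/{f}.npz",im=im,d=d,**c)
    return im,d,c
def load(f):
    z=np.load(f"pics/{f}.npz"); return z["im"],z["d"],{k:z[k] for k in("fx","fy","cx","cy","R","t")}
def cloud(d,c):
    v,u=np.mgrid[:d.shape[0],:d.shape[1]]
    P=np.stack([(u-c["cx"])/c["fx"]*d,(v-c["cy"])/c["fy"]*d,d],-1)
    return (P-c["t"])@c["R"]          # world
def plane(uv,z,c):
    uv=np.atleast_2d(uv).astype(float)
    r=np.c_[(uv[:,0]-c["cx"])/c["fx"],(uv[:,1]-c["cy"])/c["fy"],np.ones(len(uv))]@c["R"]
    o=-c["R"].T@c["t"]; return o+r*((z-o[2])/r[:,2])[:,None]
def down(a):  # tool y axis (closing line) at world yaw a, tool pointing down
    y=np.array([np.cos(a),np.sin(a),0]); z=np.array([0,0,-1.]); return np.stack([np.cross(y,z),y,z],1)
E
python3 - <<'E'
from h import *
for n in("top","scene","wrist"):
    im,d,c=snap(n,n+"0"); print(n,c["fx"],-c["R"].T@c["t"],c["R"][2],(d>0).mean())
print(env.read_tcp_rot(),env.read_t())
E
```

```text
pics
top 555.4642415843074 [ 458.35829949    6.03593079 1236.24422405] [ 0.1345863  -0.01249858 -0.99082305] 0.995908203125
scene 560.2988366379492 [1303.00208816  524.84775346  931.94341015] [-0.54832626 -0.42921049 -0.71771629] 0.996025390625
wrist 331.72224337711896 [ 268.96551098 -594.93734678  374.01567024] [-0.26211784 -0.08719625 -0.96108847] 0.9958365885416667
[[ 9.49609727e-01  3.13434697e-01 -2.40336182e-04]
 [ 3.13434787e-01 -9.49609333e-01  8.65647659e-04]
 [ 4.30985307e-05 -8.97357157e-04 -9.99999596e-01]] 0.15
```

View pics/top0.png

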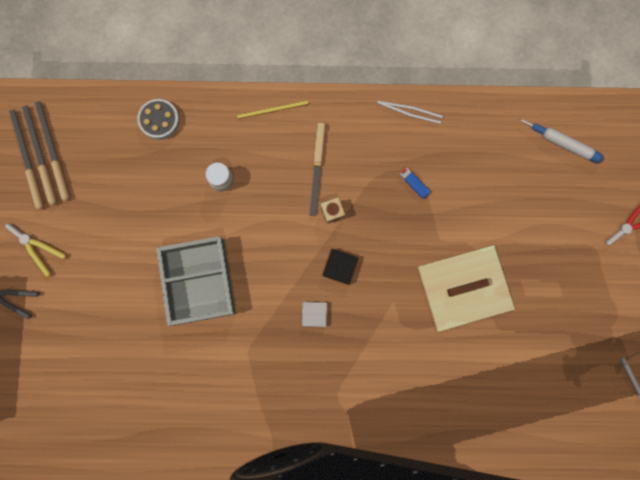

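View pics/scene0.png

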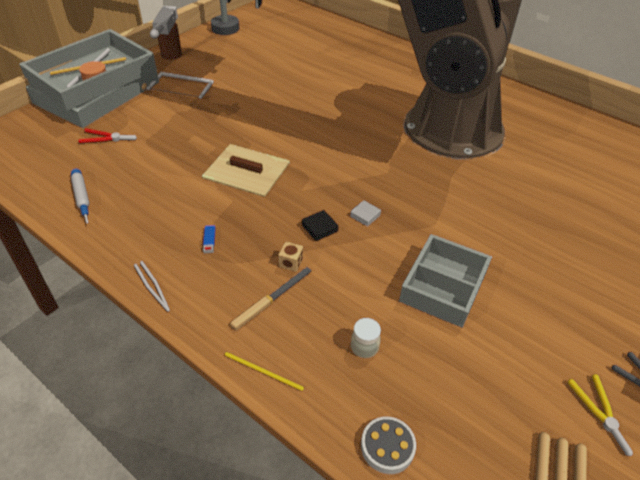

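The top view shows the box at about (195,281) with its narrow compartment at the top, rubber at (341,266), steel at (315,314), doming block at (333,209) close to the file blade, and the lid at (466,288) with its handle at (469,287). The scene view confirms this layout.

```bash
cat >> h.py <<'E'
def near(P,xy,r): return np.hypot(P[...,0]-xy[0],P[...,1]-xy[1])<r
def rect(pts): # world xy min-area rectangle
    (x,y),(w,h),a=cv2.minAreaRect(np.float32(pts)); return np.round([x,y,w,h,a],1)
E
python3 - <<'E'
from h import *
for n,pts in(("top0",dict(box=(195,300),rub=(341,266),steel=(315,314),dom=(340,203),lid=(440,300),handle=(469,287),bench=(380,330),file=(318,190))),("scene0",dict(box=(440,270),rub=(320,226),steel=(366,212),dom=(290,250),lid=(220,172),handle=(247,164),bench=(300,190),file=(290,285)))):
    im,d,c=load(n); P=cloud(d,c)
    for k,(u,v) in pts.items(): print(n,k,P[v,u].round(1),im[v,u])
E
```

```text
top0 box [490.2 280.    2.8] [139 148 147]
top0 rub [ 458.4    6.  1236.2] [35 37 40]
top0 steel [462.2  15.4  16.6] [159 164 170]
top0 dom [703.8 -36.6  41.3] [ 94 131 161]
top0 lid [ 495.5 -260.4    5.2] [140 183 194]
top0 handle [ 523.6 -319.    29.2] [39 55 92]
top0 bench [ 428.7 -127.9    0.9] [ 76 115 162]
top0 file [740.3  12.2   6.5] [ 61  78 100]
scene0 box [497.3 243.8   4. ] [135 147 144]
scene0 rub [579.  -29.2  25.8] [29 31 36]
scene0 steel [465.7  20.1  18.7] [157 161 168]
scene0 dom [690.5 -23.   41.2] [ 37  60 106]
scene0 lid [ 579.7 -357.9    9.7] [126 178 205]
scene0 handle [ 530.5 -307.5   32.2] [29 51 79]
scene0 bench [ 491. -164.   -0.] [ 55 108 156]
scene0 file [742.7  21.9   6.5] [81 79 81]
```

Run:
```python
from h import *
# camera sits ~ (65 x, 22 y) from TCP, tilted; look at blocks
env.goto([560,-60,330],down(np.pi/2)); 
im,d,c=snap("wrist","w1"); print(-c["R"].T@c["t"],c["R"][2],env.read_joint_pos())
print(cloud(d,c)[240,320],env.read_t())
```

```text
[488.91195866 -60.33323782 473.15607172] [ 0.27529518 -0.00171562 -0.96135822] [-1.61660712e-01  2.70357943e-01  1.67054833e+00 -1.41444325e-04
  1.20084289e+00 -1.73097885e+00]
[ 6.24578762e+02 -7.48032678e+01  1.10239266e-01] 2.575
```

View pics/w1.png

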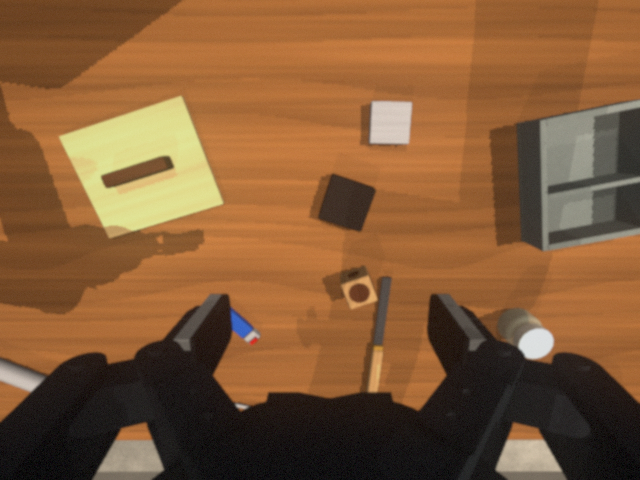

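The wrist view shows steel at (390,122), rubber at (347,202), doming block at (358,290) about 15 px left of the file blade, lid handle at (138,170), and the box at right with its wide compartment at the top. I'll measure from two opposed wrist poses per group, which cancels the hand-eye error.

Run:
```python
from h import *
S={"lid":(530,-320),"blk":(575,0),"box":(500,275)}
for k,s in(("blk",1),("lid",1),("lid",-1),("blk",-1),("box",-1),("box",1)):
    x,y=S[k]; 
    try: env.goto([x+30*s,y,260],down(s*np.pi/2))
    except env.IKError: print("ik",k,s); continue
    env.wait(.2); im,d,c=snap("wrist",f"{k}{'A' if s>0 else 'B'}")
print(env.read_t())
a=[cv2.imread(f"pics/{k}{v}.png")[::2,::2] for v in"AB" for k in("lid","blk","box")]
m=np.vstack([np.hstack(a[:3]),np.hstack(a[3:])]); cv2.imwrite("pics/mont.png",cv2.resize(m,(800,400)))
```

```text
13.6333
```

View pics/mont.png

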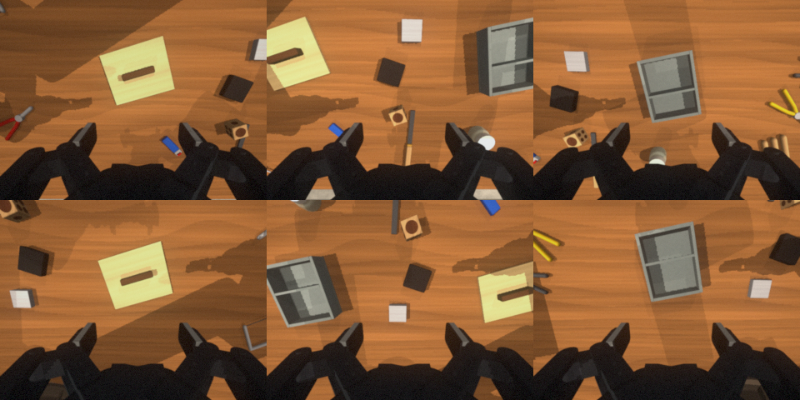

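The montage shows every target clear of the fingers in both views, so I'll fit rectangles on the top faces.

```bash
cat >> h.py <<'E'
def face(f,xy,r,zlo,zhi,z=None,data=None):
    im,d,c=data or load(f); P=cloud(d,c)
    m=(near(P,xy,r)&(P[...,2]>zlo)&(P[...,2]<zhi)&(d>0)).astype(np.uint8)
    m=cv2.morphologyEx(m,cv2.MORPH_OPEN,np.ones((3,3)))
    n,l,s,_=cv2.connectedComponentsWithStats(m); 
    if n<2: return None
    m=(l==1+s[1:,4].argmax()); zm=np.median(P[...,2][m]) 
    ct=max(cv2.findContours(m.astype(np.uint8),cv2.RETR_EXTERNAL,cv2.CHAIN_APPROX_NONE)[0],key=len)[:,0]
    W=plane(ct,zm if z is None else z,c)
    (x,y),(w,h),a=cv2.minAreaRect(np.float32(W[:,:2])); g=im[m].mean(0)
    if w>h: w,h,a=h,w,a+90     # a = yaw of the short side
    return np.round([x,y,w,h,a,zm,m.sum()],1)
E
python3 - <<'E'
from h import *
J=dict(rub=(("blkA","blkB"),(577,-30),60,17,32),steel=(("blkA","blkB"),(465,17),50,11,26),dom=(("blkA","blkB"),(695,-28),40,34,50),
 lid=(("lidA","lidB"),(525,-315),130,4,14),handle=(("lidA","lidB"),(525,-315),60,22,40),box=(("boxA","boxB"),(500,275),120,44,60),file=(("blkA","blkB"),(740,13),130,3,14))
for k,(fs,xy,r,a,b) in J.items():
    for f in fs: print(k,f,face(f,xy,r,a,b))
E
```

```text
rub blkA [ 565.6  -36.9   63.5   63.6   71.8   24.5 3212. ]
rub blkB [ 567.1  -37.7   63.5   63.6  161.6   24.6 3138. ]
steel blkA [ 461.2   18.3   52.    52.1  179.7   18.5 2657. ]
steel blkB [ 462.9   17.3   52.    53.1   89.9   18.5 1693. ]
dom blkA [ 687.3  -18.3   43.2   43.9  110.3   42.6 1251. ]
dom blkB [ 689.2  -19.1   42.5   42.7   20.4   42.7 2049. ]
lid lidA [ 5.222e+02 -3.172e+02  1.476e+02  1.776e+02  1.650e+01  8.500e+00
  1.804e+04]
lid lidB [ 5.2320e+02 -3.1800e+02  1.4760e+02  1.7750e+02  1.6500e+01  8.6000e+00
  1.7519e+04]
handle lidA [ 521.8 -317.2   18.4   89.1   16.5   32.3 1350. ]
handle lidB [ 523.7 -317.8   18.5   89.2   16.5   32.3 1330. ]
box boxA [ 529.4  274.6  137.7  168.   101.2   52.4 5082. ]
box boxB [ 530.1  273.8  137.7  168.1  101.2   52.4 5565. ]
file blkA [738.9  21.1  14.3 120.9  85.3   8.5 906. ]
file blkB [ 718.8   22.    14.3   76.7   85.4    8.5 1103. ]
```

Heights and sizes match the text. The box's own y axis (narrow side) points along yaw 11.2°, so every grip placed in the box should close along yaw 101.2°, the 122 mm direction. I'll start with the rubber.

```bash
cat >> h.py <<'E'
BOX=np.array([529.8,274.2]); BY=np.deg2rad(11.2); YD=np.array([np.cos(BY),np.sin(BY)]); BYAW=np.deg2rad(101.2)
def pick(xy,yawdeg,z,w,open_w,effort,lift=140):
    R=down(np.deg2rad(yawdeg)); env.grip(open_w/85)
    env.goto([*xy,z+90],R); hit=env.move_straight([*xy,z+25],150,force_limit=15)
    hit=hit or env.move_straight([*xy,z],50,force_limit=12)
    p=env.read_tcp_pos(); print("at",np.round(p,1),"hit",hit)
    if hit: return False
    env.grip(max(0,(w-12)/85),effort); print("width",env.read_width()*85,"force",env.read_gripper_force())
    env.move_straight([*xy,z+8],40); env.move_straight([*xy,z+lift],200); print("lifted width",env.read_width()*85)
    return True
def place(xy,z,open_w,lim=4,yaw=BYAW,hi=75):
    R=down(yaw); env.goto([*xy,z+hi+20],R); env.move_straight([*xy,z+12],150); env.wait(.3)
    env.move_straight([*xy,z+3],30)
    hit=env.move_straight([*xy,z-3],8,force_limit=lim); p=env.read_tcp_pos()
    print("placed z",np.round(p,2),"expected",z,"hit",hit,"F",np.round(env.read_ft_force(),1)); env.wait(.2)
    w=env.read_width()*85
    for k in np.linspace(w+2,open_w,5): env.grip(k/85)
    env.move_straight([p[0],p[1],p[2]+20],40); env.move_straight([p[0],p[1],z+hi+60],200); print("t",env.read_t())
E
python3 - <<'E'
from h import *
if pick((566.4,-37.3),71.7,0,64,80,40):
    place(BOX-34*YD,6,74)
    x,y=BOX-34*YD
    for s in(1,-1):
        env.goto([x+30*s,y,260],down(s*np.pi/2)); env.wait(.2); D=snap("wrist",f"r{'A' if s>0 else 'B'}")
        print(face(None,(x,y),60,24,38,data=D), face(None,BOX,120,44,60,data=D))
print(env.read_t())
E
```

```text
at [ 5.663e+02 -3.730e+01 -2.000e-01] hit False
width 62.91268770545062 force 44.12022829055786
lifted width 62.39535604277972
placed z [496.53 267.64   6.39] expected 6 hit True F [-1.  -1.   8.3]
t 23.6583
[ 495.4  267.7   63.5   63.5  101.3   30.4 3284. ] [ 529.4  274.6  137.7  168.   101.2   52.3 5360. ]
[ 496.9  267.    63.5   63.5  101.3   30.5 3269. ] [ 530.1  273.7  137.5  168.   101.2   52.4 6170. ]
27.5167
```

Rubber is flat and centred (mean 496.2, 267.3, top 30.4). Steel next, onto the measured centre.

Run:
```python
from h import *
if pick((462.1,17.8),89.8,0,52,70,70):
    x,y=496.2,267.35
    place((x,y),30,64,lim=5)
    for s in(1,-1):
        env.goto([x+30*s,y,260],down(s*np.pi/2)); env.wait(.2); D=snap("wrist",f"s{'A' if s>0 else 'B'}")
        print(face(None,(x,y),41,43,56,data=D), face(None,(x,y),60,24,36,data=D))
        dm=face(None,(688,-18.7),40,34,50,data=D); print(dm)
print(env.read_t())
```

```text
at [ 4.619e+02  1.780e+01 -2.000e-01] hit False
width 49.7693777607369 force 71.36936902999878
lifted width 50.05696741323457
placed z [496.31 267.41  30.6 ] expected 30 hit True F [-1.1 -0.8  8.5]
t 39.1833
[ 494.6  267.4   51.7   51.9  101.    48.5 2406. ] [495.4 267.7  63.3  63.6  11.1  30.1 567. ]
[ 686.3  -14.7   43.3   49.4   20.5   42.9 1085. ]
[ 495.8  266.7   51.7   51.9  100.9   48.5 2391. ] [497.3 267.1  62.6  63.5  11.2  30.2 671. ]
[ 6.651e+02 -8.700e+00  4.100e+00  1.310e+01  1.000e-01  3.890e+01
  6.000e+01]
42.9667
```

View pics/sB.png

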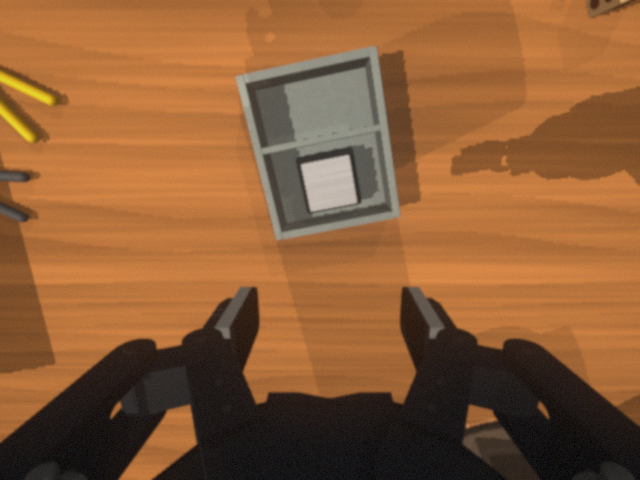

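Steel sits in the wide compartment at (330,182), centred on the rubber within 1 mm, its top at 48.5 mm under the 52 mm rim. Doming block next, gripped clear of the file.

Run:
```python
from h import *
if pick((688.3,-18.7),20.3,8,42,51,40):
    x,y=BOX+45*YD
    place((x,y),14,54)
    for s in(1,-1):
        env.goto([x+30*s,y,260],down(s*np.pi/2)); env.wait(.2); D=snap("wrist",f"d{'A' if s>0 else 'B'}")
        print(face(None,(x,y),33,43,56,data=D), face(None,(496,267),41,43,56,data=D))
print(env.read_t())
```

```text
at [688.3 -18.7   7.8] hit False
width 41.193849804546446 force 41.02591574192047
lifted width 40.90909666688325
placed z [574.04 282.99  14.3 ] expected 14 hit True F [-0.9  0.   7.8]
t 53.8917
[ 573.   283.2   41.7   42.1  101.4   48.8 1569. ] [ 495.1  267.3   51.8   51.8  100.9   48.5 2908. ]
[ 574.6  282.5   41.7   41.8  101.4   48.7 1563. ] [ 496.7  266.7   51.7   53.   100.9   48.5 2049. ]
57.7167
```

View pics/dA.png

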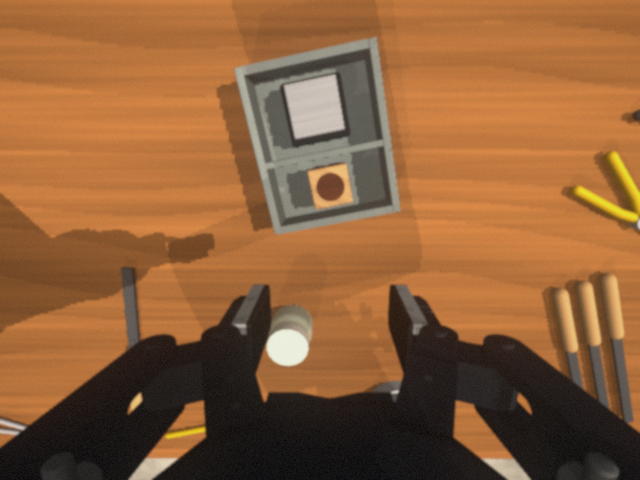

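The doming block stands at (330,187) in the narrow compartment and the steel is unmoved at (314,108). The jar and file are clear. Lid last.

Run:
```python
from h import *
if pick((522.75,-317.5),16.5,12,18,50,60,lift=170):
    x,y=BOX
    place((x,y),64,50,lim=6,hi=110)
    for s in(1,-1):
        env.goto([x+30*s,y,270],down(s*np.pi/2)); env.wait(.2); D=snap("wrist",f"l{'A' if s>0 else 'B'}")
        print(face(None,(x,y),125,56,66,data=D), face(None,(x,y),60,75,95,data=D))
        P=cloud(D[1],D[2]); m=near(P,(x,y),110)&(P[...,2]>55)&(P[...,2]<68); q=P[m]
        print("tilt mm/mm",np.linalg.lstsq(np.c_[q[:,:2]-[x,y],np.ones(len(q))],q[:,2],rcond=None)[0].round(4))
print(env.read_t()); snap("scene","scene9")
```

```text
at [ 522.7 -317.5   11.8] hit False
width 16.601209280360987 force 59.50893759727478
lifted width 16.90714753321506
placed z [529.89 274.24  64.48] expected 64 hit True F [-0.1 -0.1  6.5]
t 70.6583
[  528.    274.1   147.6   177.4   101.3    60.6 22300. ] [ 527.8  274.2   17.8   89.1  101.2   84.3 1627. ]
tilt mm/mm [-2.00000e-04 -1.30000e-03  6.05579e+01]
[  528.9   273.4   147.6   177.5   101.3    60.6 22182. ] [ 529.2  273.5   17.8   89.   101.3   84.4 1621. ]
tilt mm/mm [-1.00000e-04 -1.60000e-03  6.05689e+01]
74.2583
```

View pics/scene9.png

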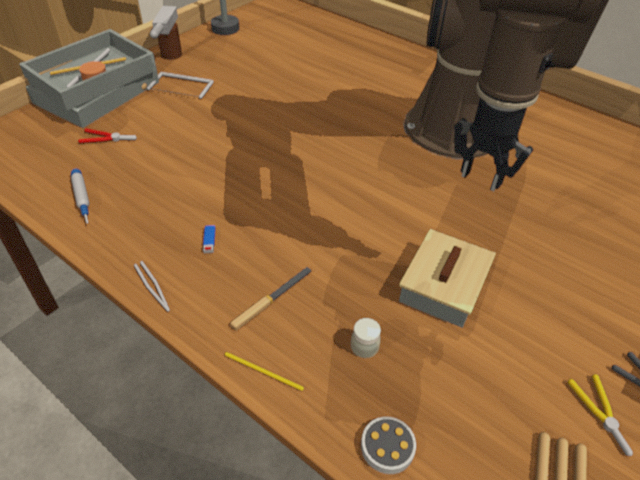

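The lid at (448,275) lies flat and square, 1.4 mm off centre, with its top at 60.5 mm. The file, lighter and jar are where they were, so I'm handing in.

```bash
python3 -c "
from h import *
print(env.close_job())"
```

```text
the job is handed in; nothing more can be done
None
```

The box is packed in the order asked and the job is handed in: the steel is within about 1 mm of centred on the rubber, the doming block stands in the narrow compartment, and the lid lies flat and square, about 1.4 mm off centre; the file, lighter and jar were not touched, and it took about 74 s.

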